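Weigh the first moulding

ROBOT

A 7-joint arm with a two-finger parallel gripper is mounted at the origin on the work surface. World frame = base frame: x ahead of the robot, y to its left, z up, the work surface at z = 0. Lengths are in m, angles in rad, forces in N, time in s.
With the tool pointing down it reaches from about 0.4 to 0.85 m from the base axis. Payload 6.9 kg.
Tool frame: the origin (TCP) lies at the very end of the fingers, on their centre line; the grasp point (between the pads) lies manip.grip_depth behind it (manip.grip_depth is the distance from the TCP to the grasp point, in m); z points along the fingers, y is the direction in which the jaws open and shut (so a half turn about z gives the same grasp; the last joint's range is limited). The gripper opens to 85 mm and grips with 20 to 120 N. Pads are 22 mm wide; open, the fingers measure 114 mm over their backs; the gripper's body (76 mm by 85 mm) begins 54 mm behind the grasp point. The pads swing forward as they close: fully open they stand 13 mm farther back than shut.
Start: joints at [-1.242, 0.507, -0.238, 1.5, 0.126, 1.149, -0.155], TCP at [0.138, 0.61, 0.231] pointing down, gripper open.
Joint ranges: [-3.08, 3.08], [-0.24, 2.05], [-1.43, 1.35], [0, 2.5], [-1.52, 4.66], [0.17, 1.96], [-2.89, 2.89]. Speed limits (rad/s): [2.39, 2.39, 3.14, 3.14, 3.14, 3.14, 3.14].

INTERFACE

Orientations are given as a unit quaternion [w, x, y, z].
In Python, from station import manip gives the robot as it stands.
- The arm moves only by the shell command python3 -m handwheel 'ROWS'. ROWS is JSON, a list of rows, each a list of 5 numbers: the opening, from -1 (shut) to 1 (fully open), then the shift along the tool's x, y, z in m, then the turn about the tool's z in degrees. A call has exactly 10 rows; each row is the pose to reach, as a shift and turn from the pose commanded when the call began, along the tool's axes at that moment; what a row does not reach only later rows make up. A row lasts 1/8 s, in which the tool goes at most 62.5 mm and 10.7 degrees, less where a joint would pass 70% of its speed; a pose out of reach is approached as far as the arm can. A call with a gripper value outside its range is refused whole. The fingers move at their own pace and stop on an object; the grip force is fixed at half the most. Time passes only in rows, so rows that repeat a pose let the fingers close, or fill a call up. It gives the time, the measured TCP pose, the force and the opening at its end, in the units of the state.
- manip.observe(): the state, without advancing time (a new reading comes with each control period).
- manip.capture(name): name is "scene" or "top" or "wrist"; returns a dict with "pixels" (384x512x3 uint8, red, green, blue), "intrinsics" (3x3 intrinsics, pixels), "R" (3x3) and "t" (3): a world point X has camera coordinates R X + t; the wrist camera has in their place "T_tool_cam" (4x4, takes a point from camera to tool coordinates, whose origin is the TCP and whose axes are the flange's). Camera axes: x right, y down, z forward; pixel columns grow to the right and rows downward; lengths in m; the calibration is good to about 2 mm. A picture is of the moment at which its call begins: read the wrist's pose just before it. There is no depth.
- manip.sign_off(): hands the job in, once; it reports no verdict.
The state is a dict: "time": time; "joints": joint angles; "joint_velocities": joint speeds; "tau": joint torques, N m; "tcp_pos": TCP position; "tool_rot": TCP orientation; "contact_force": force on the tool from outside, world axes, zero at the start; "torque": the same for the moment, N m; "grip_width": finger opening in m.
Only numpy, scipy, OpenCV 4.12 (cv2) and the standard library are available. Lean on these libraries where they do the work, as an engineer would, in place of code of your own. Each camera call takes 0.05 s, during which the arm holds its last target.

TASK

First slide the bench scale along the mat, without lifting it, until it stands squarely inside the white taped rectangle. Then raise the clear flap of the catch box, take out the moulded housing and set it down, right way up, in the middle of the scale's steel pan; do not drop it or move the scale off its place, and leave everything else on the bench where it is.

Things in the scene. Friction and masses are not known exactly. Their poses are not given: they have to be found in the camera images.
- scale: loose bench scale, grey plastic slab 150 (x) x 120 (y) mm, body 30 mm high with nearly sheer sides, about 0.6 kg, too wide to grip across. A square steel pan on it, 105 (x) x 108 (y) mm, has its top at 38 mm. Origin: centre of the underside; z up; the strip with the display and two buttons is at its -x end. It starts in the middle of the bench, turned at most 0.35 rad from the robot's x axis
- scale_pan (a point): centre of the top face of the scale's steel pan: 18 mm along +x from the scale's origin, 38 mm up; axes as the scale
- spot: rectangle of flat white tape on the mat (no height to speak of, nothing to bump into), clear space inside 174 (x) x 144 (y) mm, so 12 mm to spare all round the scale; tape 15 mm wide. Origin: its centre on the mat; x along its long side, pointing away from the robot; turned at most 0.25 rad. It lies on one side of the bench (left or right), the catch box on the other
- catch_box: fixed grey painted box, outside 150 (x) x 170 (y) x 60 (z) mm, walls and floor 5 mm, open at the top and covered by the clear flap. Origin: centre of the underside; its front (away from the hinge) faces -x, towards the robot; turned at most 0.25 rad
- flap (a joint): angle of the catch box's clear plastic flap (150 x 170 x 6 mm, 0.15 kg), hinged along the box's far (+x) top edge: 0 shut (flat on the box), growing as the front edge rises, stop at 1.9. It falls shut by its weight if let go below about 1.3 and rests open against its stop if let go beyond about 1.6. The bar handle can turn between gripping fingers
- flap_handle (a point): middle of the flap's steel bar handle: a round bar 11 mm thick, 101 mm long over all, running along the box's y, on two thin posts 8 mm thick and 80 mm apart (centres); its axis is 38 mm above the flap's top face (32 mm clear under it) and 10 mm behind the flap's front edge. About 104 mm above the bench when shut. Axes turn with the flap
- flap_hinge (a point): middle of the flap's hinge line, at the box's far top edge, 60.5 mm above the bench; the hinge axis is its y (parallel to the box's y). At flap angle 0 the handle's axis is at x -140, z +44 mm from it
- housing: loose black moulded plastic housing, about 60 g, lying on the floor of the catch box under the flap with its long axis roughly along the box's y (within 0.35 rad): flange 92 (x) x 38 (y) x 6 mm, on it a block 70 (x) x 34 (y) mm reaching up to 32 mm, with a stub at each end. Origin: centre of the underside; x along its length, z up. Grip it across the 34 mm block
- insert_block: bystander: loose steel mould insert, 80 x 55 x 22 mm, origin centre of underside
- jar: bystander: clear jar with steel cap, 58 mm across, 70 mm high, origin centre of underside
- spray_can: bystander: red spray can, 60 mm across, 190 mm high, origin centre of underside
- wrench: bystander: wrench lying on the mat, long axis its x
- brush: bystander: brush lying on the mat, long axis its x
- screwdriver: bystander: screwdriver lying on the mat near the robot, long axis its x
There are look-alikes about, which are no part of the job. What is shaped like the scale but purple or red is not meant.

How it is judged:
On the way, in this order (a step that is already met when the one before it is completed fails the run):
1. the scale stands squarely inside the taped rectangle (x of scale in the frame of spot between -0.015 and 0.015 m and y of scale in the frame of spot between -0.015 and 0.015 m and angle between the x axis of scale and the x axis of spot, either way round below 0.2 rad and height (world z) of scale below 0.005 m), for 0.2 s.
2. the housing is lifted out of the catch box while the scale stays in its rectangle (all of step 1 and height (world z) of housing above 0.075 m), for 0.1 s.
At the end, for the whole second after the job is handed in: Scale flat on the mat inside the tape (centre within 15 mm of the rectangle's along each side, turned at most 0.2 rad from it); housing at rest on its pan, right way up (tilt under 0.12 rad), centre within 30 mm of the pan's centre. The flap may be open or shut (all of step 1 and horizontal distance between housing and scale_pan below 0.03 m and z of housing in the frame of scale_pan between -0.004 and 0.005 m and angle between housing's own z axis and vertical below 0.12 rad and linear speed of each of housing, scale below 0.02 m/s); the robot touches nothing.
It fails at once if the scale is lifted more than 15 mm off the mat or tipped by more than 0.25 rad (height (world z) of scale above 0.015 m or angle between scale's own z axis and vertical above 0.25 rad).
It fails at once if the housing is dropped or thrown (moves faster than 0.75 m/s with no finger on it) (linear speed of housing above 0.75 m/s and contact force between the fingers and housing below 0.05 N).
It fails at once if another thing on the bench is moved by more than 30 mm (distance of any of insert_block, jar, spray_can, wrench, brush, screwdriver from where it was at the start of the episode above 0.03 m).
It also fails if it takes over 72 s, if anything falls off the work surface, if the arm or the gripper's body presses on something with over 40 N, if the wrist force passes 120 N, or if a joint passes its speed limit or range.

## Working session

There is one attempt and no reset: what is moved stays moved. The work goes in short steps, Python scripts to look and compute and a shell command to move; the robot and the scene stay as the last step left them, time stands still between calls to the robot, and variables do not carry over. Pictures are saved under pics/ and viewed, and the job is handed in when it is done.

```bash
mkdir -p pics; ls; python3 - <<'E'
from station import manip
import cv2
print(manip.observe(), manip.grip_depth)
for n in ["scene","top","wrist"]:
    c=manip.capture(n); cv2.imwrite(f"pics/{n}0.png",c["pixels"][:,:,::-1])
    print(n,{k:v for k,v in c.items() if k!="pixels"})
E
```

```text
pics
{'time': 0.0, 'joints': array([-1.24248201,  0.50834714, -0.23752213,  1.50116843,  0.12567415,
        1.1488951 , -0.15480817]), 'joint_velocities': array([-0.00153874, -0.00083974,  0.00041142, -0.00016929,  0.00023009,
       -0.00022938, -0.00053096]), 'tau': array([-6.05989335e-04, -6.20613098e+01, -2.18765393e+00, -2.49653882e+01,
        1.25058903e-02,  1.20230298e-02,  2.58802106e-05]), 'tcp_pos': array([0.13806401, 0.60902539, 0.23041152]), 'tool_rot': array([-9.50451529e-05,  1.11176661e-01,  9.93800237e-01, -9.10860601e-04]), 'contact_force': array([-0.31606477,  0.36728671, -0.71244351]), 'torque': array([0.00459256, 0.04823495, 0.01121441]), 'grip_width': 0.0853000402859655} 0.0187
scene {'intrinsics': array([[364.37133563,   0.        , 253.22294392],
       [  0.        , 364.37133563, 190.87691263],
       [  0.        ,   0.        ,   1.        ]]), 'R': array([[ 3.31493837e-01,  9.43457383e-01,  5.32882243e-05],
       [ 7.53465861e-01, -2.64704291e-01, -6.01847850e-01],
       [-5.67803692e-01,  1.99549004e-01, -7.98610771e-01]]), 't': array([-0.1845597 , -
[... 233 characters left out ...]
64164,  0.011546  ],
       [-0.9946859 ,  0.02287193, -0.10038348],
       [ 0.10008343, -0.01390902, -0.99488183]]), 't': array([0.00653221, 0.51267844, 1.46297139])}
wrist {'intrinsics': array([[298.25254556,   0.        , 253.18671861],
       [  0.        , 298.25254556, 189.53769289],
       [  0.        ,   0.        ,   1.        ]]), 'T_tool_cam': array([[ 8.57292834e-04, -9.55712683e-01, -2.94300072e-01,
         7.51636287e-02],
       [ 9.99999460e-01,  6.46351981e-04,  8.14018099e-04,
        -3.81079935e-05],
       [-5.87745987e-04, -2.94300611e-01,  9.55712721e-01,
        -1.42066657e-01],
       [ 0.00000000e+00,  0.00000000e+00,  0.00000000e+00,
         1.00000000e+00]])}
```

View pics/scene0.png

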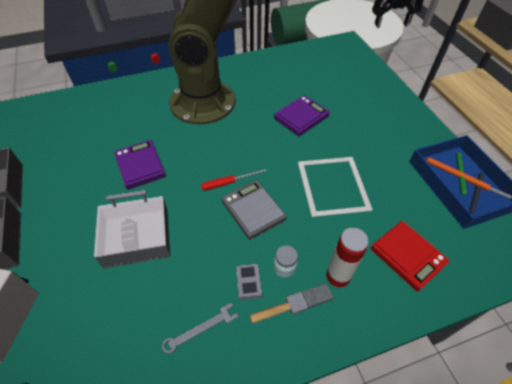

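View pics/top0.png

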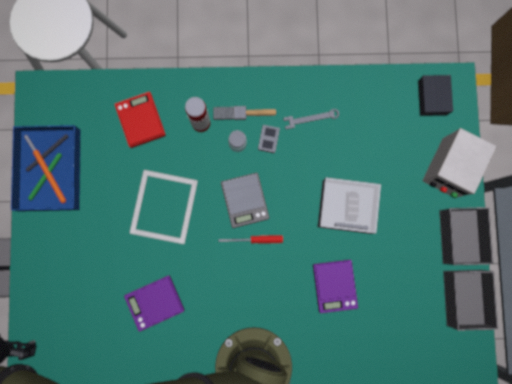

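View pics/wrist0.png

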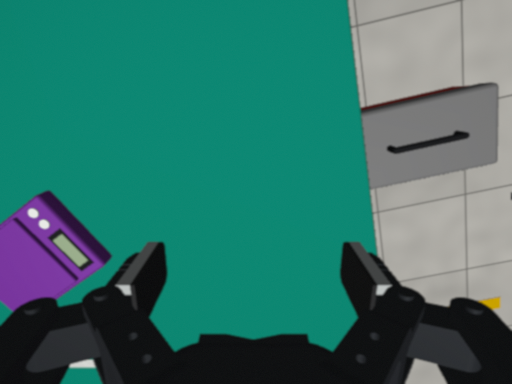

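```bash
cat > h.py <<'E'
import numpy as np, cv2
from station import manip
from scipy.spatial.transform import Rotation as Ro
def q2R(q): return Ro.from_quat([q[1],q[2],q[3],q[0]]).as_matrix()
def cap(n,save=None):
    s=manip.observe(); c=manip.capture(n)
    if n=="wrist":
        T=np.eye(4); T[:3,:3]=q2R(s["tool_rot"]); T[:3,3]=s["tcp_pos"]
        W=T@c["T_tool_cam"]; c["R"]=W[:3,:3].T; c["t"]=-c["R"]@W[:3,3]
    c["bgr"]=np.ascontiguousarray(c["pixels"][:,:,::-1])
    if save: cv2.imwrite("pics/"+save,c["bgr"])
    return c
def ray(c,px,z):
    px=np.atleast_2d(px).astype(float); K=c["intrinsics"]
    d=np.c_[px,np.ones(len(px))]@np.linalg.inv(K).T@c["R"]
    o=-c["R"].T@c["t"]
    s=(z-o[2])/d[:,2]
    return o+s[:,None]*d
def proj(c,X):
    X=np.atleast_2d(X); p=(X@c["R"].T+c["t"])@c["intrinsics"].T
    return p[:,:2]/p[:,2:]
def crop(img,x0,y0,x1,y1,f,name):
    cv2.imwrite("pics/"+name,cv2.resize(img[y0:y1,x0:x1],None,fx=f,fy=f,interpolation=cv2.INTER_CUBIC))
E
python3 - <<'E'
from h import *
c=cap("top","top1.png")
crop(c["bgr"],120,90,400,280,2.8,"top1c.png")
s=cap("scene"); crop(s["bgr"],80,130,380,350,2.6,"scene1c.png")
hsv=cv2.cvtColor(c["bgr"],cv2.COLOR_BGR2HSV)
for p in [(150,175),(230,195),(245,195),(265,215),(330,190),(323,215),(352,205),(210,150),(100,250)]: print(p,hsv[p[1],p[0]])
E
```

```text
(150, 175) [ 96  15 172]
(230, 195) [118  25 150]
(245, 195) [114  26 149]
(265, 215) [132   9 149]
(330, 190) [123  13 195]
(323, 215) [120  14 195]
(352, 205) [128  11 185]
(210, 150) [ 85 162 124]
(100, 250) [ 85 168 120]
```

View pics/top1c.png

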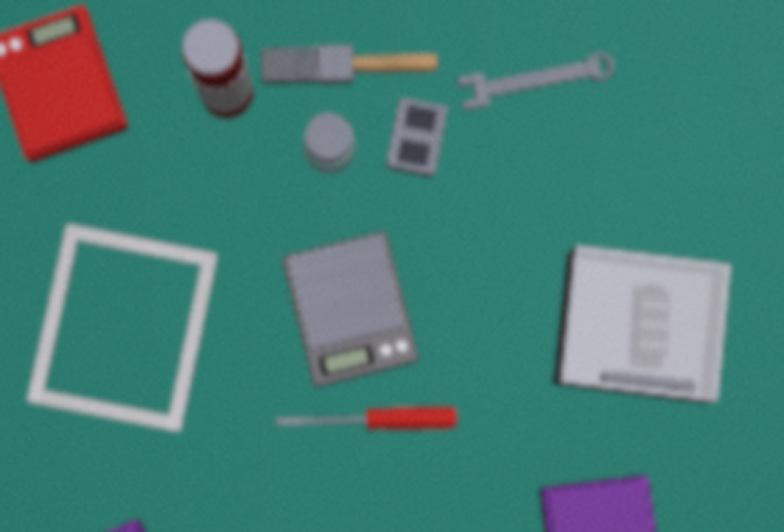

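View pics/scene1c.png

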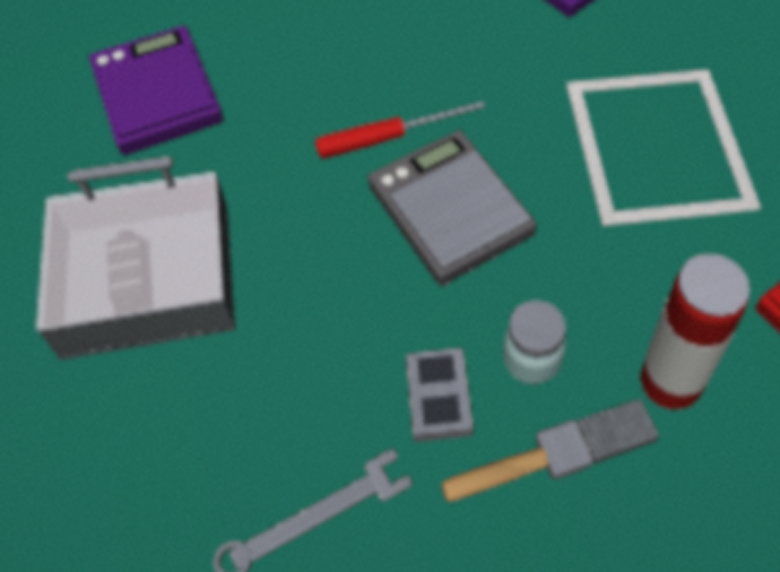

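```bash
cat > m.py <<'E'
from h import *
def objs(c,roi,z,amin=150):
    hsv=cv2.cvtColor(c["bgr"],cv2.COLOR_BGR2HSV)
    m=(~((hsv[...,0]>70)&(hsv[...,0]<95)&(hsv[...,1]>90))).astype(np.uint8)
    k=np.zeros_like(m); k[roi[1]:roi[3],roi[0]:roi[2]]=1; m*=k
    cs,_=cv2.findContours(m,cv2.RETR_EXTERNAL,cv2.CHAIN_APPROX_NONE)
    out=[]
    for q in cs:
        if cv2.contourArea(q)<amin: continue
        X=ray(c,q[:,0,:],z)[:,:2]
        (cx,cy),(w,h),a=cv2.minAreaRect((X*1000).astype(np.float32))
        if w<h: a+=90; w,h=h,w
        a=(a+90)%180-90
        out.append((np.round(q[:,0].mean(0)),round(cx),round(cy),round(w),round(h),round(a,1)))
    return out
E
python3 - <<'E'
from m import *
c=cap("top")
for n,z in [("z0",0),("z30",.03),("z60",.06)]:
    print(n)
    for o in objs(c,(110,90,400,270),z): print(o)
E
```

```text
z0
(array([333., 265.]), 302, -256, 125, 31, 88.6)
(array([252., 239.]), 388, 0, 204, 28, 88.6)
(array([350., 205.]), 486, -316, 187, 163, 81.5)
(array([245., 200.]), 510, 15, 154, 123, 12.9)
(array([163., 207.]), 496, 272, 210, 180, -12.6)
(array([237., 140.]), 703, 35, 65, 58, -1.2)
(array([268., 138.]), 706, -65, 85, 59, -12.7)
(array([309., 118.]), 768, -205, 180, 40, -82.0)
(array([243., 112.]), 793, 9, 203, 43, 88.8)
(array([198., 114.]), 791, 162, 119, 69, 14.7)
(array([139., 119.]), 778, 347, 161, 129, 18.7)
z30
(array([333., 265.]), 303, -251, 123, 30, 88.6)
(array([252., 239.]), 387, 0, 200, 28, 88.6)
(array([350., 205.]), 483, -310, 183, 160, 81.5)
(array([245., 200.]), 507, 15, 151, 120, 12.9)
(array([163., 207.]), 493, 267, 206, 177, -12.6)
(array([237., 140.]), 696, 35, 64, 56, -1.2)
(array([268., 138.]), 699, -64, 83, 57, -12.7)
(array([309., 118.]), 760, -201, 176, 40, -82.0)
(array([243., 112.]), 784, 9, 199, 42, 88.8)
(array([198., 114.]), 782, 159, 117, 68, 14.7)
(array([139., 119.]), 770, 340, 158, 126, 18.7)
z60
(array([333., 265.]), 305, -245, 120, 30, 88.6)
(array([252., 239.]), 387, 0, 196, 27, 88.6)
(array([350., 205.]), 481, -303, 180, 157, 81.5)
(array([245., 200.]), 504, 15, 148, 118, 12.9)
(array([163., 207.]), 490, 262, 202, 173, -12.6)
(array([237., 140.]), 689, 35, 63, 55, -1.2)
(array([268., 138.]), 692, -62, 82, 56, -12.7)
(array([309., 118.]), 752, -196, 173, 39, -82.0)
(array([243., 112.]), 775, 10, 195, 41, 88.8)
(array([198., 114.]), 774, 156, 115, 67, 14.7)
(array([139., 119.]), 762, 334, 155, 124, 18.7)
```

```bash
cat > go.py <<'E'
from h import *
# usage: plan(x,y,z,yaw_deg of tool y axis (mod 180)) -> tool shift
def plan(x=None,y=None,z=None,yaw=None,s=None):
    s=s or manip.observe(); R=q2R(s["tool_rot"]); p=s["tcp_pos"]
    t=np.array([x if x is not None else p[0],y if y is not None else p[1],z if z is not None else p[2]])
    d=R.T@(t-p); cur=np.degrees(np.arctan2(R[1,1],R[0,1]))
    r=None
    if yaw is not None:
        r=-((yaw-cur+90)%180-90)
    print("t",round(s["time"],2),"pos",p.round(4),"yaw",round(cur,1),"tilt z",R[:,2].round(3),"-> shift",d.round(4),"turn",r, "F",s["contact_force"].round(1),"w",round(s["grip_width"],4),"j7",s["joints"][6].round(2))
E
python3 - <<'E'
from go import *
plan(.528,-.079,.231,12.9)
plan(.528,-.079,.10,12.9)
E
```

```text
t 0.3 pos [0.1381 0.6094 0.231 ] yaw 77.2 tilt z [-0.    -0.001 -1.   ] -> shift [-5.324e-01 -5.852e-01  4.000e-04] turn 64.33643563078785 F [0.2 0.3 0.5] w 0.0853 j7 -0.15
t 0.3 pos [0.1381 0.6094 0.231 ] yaw 77.2 tilt z [-0.    -0.001 -1.   ] -> shift [-0.5324 -0.5851  0.1314] turn 64.33643563078785 F [0.2 0.3 0.5] w 0.0853 j7 -0.15
```

```bash
python3 -m handwheel '[[1,-0.04,-0.044,0,5],[1,-0.08,-0.088,0,10],[1,-0.12,-0.132,0,15],[1,-0.16,-0.176,0,20],[1,-0.2,-0.22,0,25],[1,-0.24,-0.264,0,30],[1,-0.28,-0.308,0,35],[1,-0.32,-0.352,0,40],[1,-0.36,-0.396,0,45],[1,-0.4,-0.44,0,50]]'; python3 - <<'E'
from go import *
plan(.528,-.079,.10,12.9)
E
```

```text
time: 1.55
tcp_pos: [0.4318, 0.0904, 0.2316]
tool_rot: [0.0, 0.522, 0.853, 0.0]
contact_force: [1.4, 0.3, 0.0]
grip_width: 0.0852
t 1.55 pos [0.4318 0.0904 0.2316] yaw 27.1 tilt z [ 0.001  0.    -1.   ] -> shift [-0.1946  0.0084  0.1317] turn 14.194717156683325 F [1.4 0.3 0. ] w 0.0852 j7 0.27
```

```bash
python3 -m handwheel '[[1,-0.05,0.002,0,4],[1,-0.1,0.004,0,8],[1,-0.15,0.006,0,12],[1,-0.195,0.008,0,14.2],[1,-0.195,0.008,0.04,14.2],[1,-0.195,0.008,0.08,14.2],[1,-0.195,0.008,0.12,14.2],[1,-0.195,0.008,0.131,14.2],[1,-0.195,0.008,0.131,14.2],[1,-0.195,0.008,0.131,14.2]]'; python3 - <<'E'
from go import *
plan(.528,-.079,.012,12.9)
c=cap("wrist","w2.png")
E
```

```text
time: 2.8
tcp_pos: [0.5284, -0.0779, 0.1018]
tool_rot: [0.001, 0.622, 0.783, 0.001]
contact_force: [-0.1, 0.3, 0.2]
grip_width: 0.0854
t 2.8 pos [ 0.5284 -0.0779  0.1018] yaw 13.0 tilt z [ 0.002 -0.    -1.   ] -> shift [-0.0009 -0.0008  0.0898] turn 0.1338465830887685 F [-0.1  0.3  0.2] w 0.0854 j7 0.52
```

View pics/w2.png

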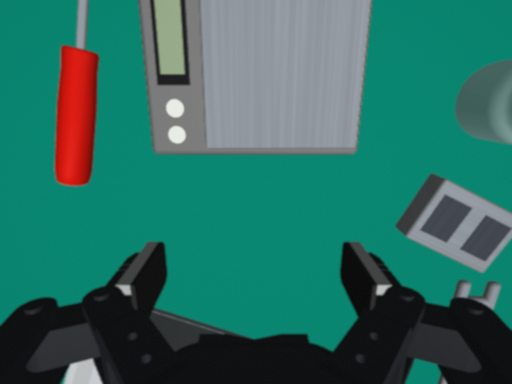

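```bash
python3 -m handwheel '[[1,0,0,0.02,0],[1,0,0,0.04,0],[1,0,0,0.06,0],[1,0,0,0.08,0],[1,0,0,0.086,0],[1,0.003,0,0.086,0],[1,0.006,0,0.086,0],[1,0.009,0,0.086,0],[1,0.012,0,0.086,0],[1,0.015,0,0.086,0]]'; python3 - <<'E'
from go import *
plan()
c=cap("wrist","w3.png")
c=cap("top")
from m import objs
for o in objs(c,(180,170,300,230),.03): print(o)
E
```

```text
time: 4.1
tcp_pos: [0.524, -0.0628, 0.0145]
tool_rot: [0.0, 0.622, 0.783, 0.0]
contact_force: [0.7, 0.2, -0.0]
grip_width: 0.0855
t 4.1 pos [ 0.524  -0.0628  0.0145] yaw 13.0 tilt z [ 0. -0. -1.] -> shift [0. 0. 0.] turn None F [ 0.7  0.2 -0. ] w 0.0855 j7 0.54
(array([188., 200.]), 503, 189, 165, 53, -0.5)
(array([258., 202.]), 508, -25, 258, 184, 88.6)
```

View pics/w3.png

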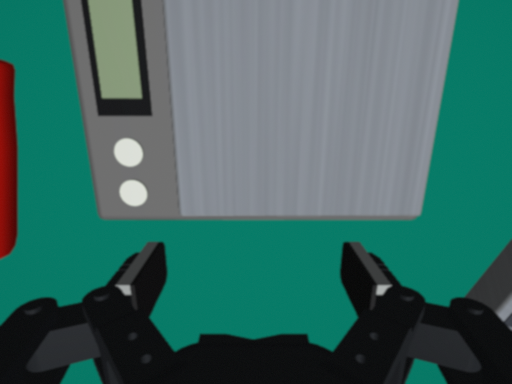

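```bash
cat > arc.py <<'E'
from go import *
def arc(start,end,d,fs):
    # scale poses (x,y,yawdeg) -> tool rows along quadratic bezier with headings normal
    s=manip.observe(); R=q2R(s["tool_rot"]); p=s["tcp_pos"]; cur=np.degrees(np.arctan2(R[1,1],R[0,1]))
    P0,P2=np.array(start[:2]),np.array(end[:2])
    n=lambda a:np.array([-np.sin(np.radians(a)),np.cos(np.radians(a))])
    L=np.linalg.norm(P2-P0)
    for f in fs:
        a=start[2]+(end[2]-start[2])*f
        h=2*f**3-3*f**2+1; g=f**3-2*f**2+f; k=-2*f**3+3*f**2; m=f**3-f**2
        c=h*P0+g*L*n(start[2])+k*P2+m*L*n(end[2])
        t=np.array([*(c-d*n(a)),p[2]])
        w=R.T@(t-p)
        print(round(f,2),"scale",c.round(3),"tool",t.round(3)[:2],"row",w.round(4),"turn",round(-((a-cur+90)%180-90),1))
E
python3 - <<'E'
from arc import *
arc((.507,.015,12.9),(.496,.272,-12.6),.071,np.arange(0,.86,.08))
E
```

```text
0.0 scale [0.507 0.015] tool [ 0.523 -0.054] row [0.0084 0.0009 0.    ] turn 0.2
0.08 scale [0.503 0.035] tool [ 0.516 -0.035] row [ 0.0291 -0.0014  0.    ] turn 2.2
0.16 scale [0.499 0.056] tool [ 0.509 -0.015] row [ 0.05   -0.0032  0.    ] turn 4.2
0.24 scale [0.495 0.076] tool [0.503 0.006] row [ 0.071  -0.0046  0.    ] turn 6.3
0.32 scale [0.492 0.097] tool [0.498 0.026] row [ 0.0922 -0.0054  0.    ] turn 8.3
0.4 scale [0.489 0.117] tool [0.493 0.047] row [ 0.1133 -0.0056  0.    ] turn 10.4
0.48 scale [0.488 0.138] tool [0.488 0.067] row [ 0.1345 -0.0051  0.    ] turn 12.4
0.56 scale [0.487 0.159] tool [0.485 0.088] row [ 0.1556 -0.004   0.    ] turn 14.4
0.64 scale [0.486 0.18 ] tool [0.482 0.109] row [ 0.1766 -0.002   0.    ] turn 16.5
0.72 scale [0.487 0.201] tool [0.48 0.13] row [0.1974 0.0007 0.    ] turn 18.5
0.8 scale [0.488 0.221] tool [0.479 0.151] row [0.218  0.0044 0.    ] turn 20.6
```

```bash
python3 -m handwheel '[[1,0,0,0.006,0],[1,0,0,0.0115,0],[1,0.004,0.0005,0.0115,0.2],[1,0.008,0.0005,0.0115,0.2],[1,0.015,0,0.0115,0.9],[1,0.022,-0.0006,0.0115,1.5],[1,0.029,-0.0014,0.0115,2.2],[1,0.036,-0.002,0.0115,2.9],[1,0.043,-0.0026,0.0115,3.5],[1,0.05,-0.0032,0.0115,4.2]]'; python3 - <<'E'
from arc import *
cap("wrist","w4.png")
arc((.507,.015,12.9),(.496,.272,-12.6),.071,np.arange(.16,.86,.08))
plan()
E
```

```text
time: 5.45
tcp_pos: [0.5094, -0.0147, 0.0028]
tool_rot: [-0.0, 0.651, 0.759, -0.0]
contact_force: [1.3, -2.3, -1.8]
grip_width: 0.0855
0.16 scale [0.499 0.056] tool [ 0.509 -0.015] row [-0.0011  0.0002 -0.    ] turn -0.0
0.24 scale [0.495 0.076] tool [0.503 0.006] row [ 0.0198 -0.0028  0.    ] turn 2.0
0.32 scale [0.492 0.097] tool [0.498 0.026] row [ 0.0408 -0.0051  0.    ] turn 4.1
0.4 scale [0.489 0.117] tool [0.493 0.047] row [ 0.0619 -0.0069  0.    ] turn 6.1
0.48 scale [0.488 0.138] tool [0.488 0.067] row [ 0.083  -0.008   0.0001] turn 8.2
0.56 scale [0.487 0.159] tool [0.485 0.088] row [ 1.042e-01 -8.400e-03  1.000e-04] turn 10.2
0.64 scale [0.486 0.18 ] tool [0.482 0.109] row [ 1.252e-01 -8.100e-03  1.000e-04] turn 12.2
0.72 scale [0.487 0.201] tool [0.48 0.13] row [ 1.462e-01 -6.800e-03  1.000e-04] turn 14.3
0.8 scale [0.488 0.221] tool [0.479 0.151] row [ 1.67e-01 -4.70e-03  1.00e-04] turn 16.3
t 5.5 pos [ 0.5091 -0.0136  0.0028] yaw 8.8 tilt z [-0.     0.001 -1.   ] -> shift [0. 0. 0.] turn None F [ 0.3 -2.2  0.2] w 0.0854 j7 0.43
```

View pics/w4.png

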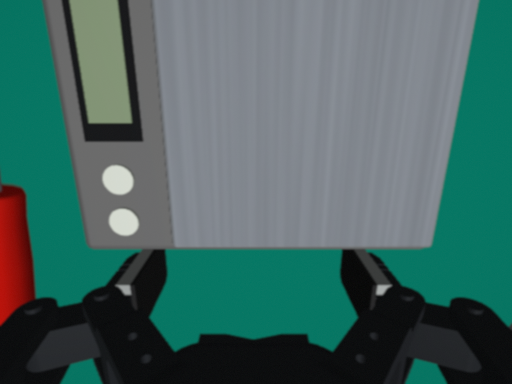

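```bash
python3 -m handwheel '[[1,0.01,-0.0014,0,1],[1,0.02,-0.0028,0,2],[1,0.03,-0.004,0,3],[1,0.041,-0.005,0,4.1],[1,0.051,-0.006,0,5.1],[1,0.062,-0.007,0,6.1],[1,0.072,-0.0075,0,7.1],[1,0.083,-0.008,0,8.2],[1,0.093,-0.0082,0,9.2],[1,0.104,-0.0084,0,10.2]]'; python3 - <<'E'
from m import *
from go import *
plan()
cap("wrist","w5.png")
c=cap("top","top5.png")
E
```

```text
time: 6.75
tcp_pos: [0.4851, 0.0866, 0.0029]
tool_rot: [0.0, 0.716, 0.698, -0.0]
contact_force: [0.2, -5.7, 2.3]
grip_width: 0.0852
t 6.75 pos [0.4851 0.0866 0.0029] yaw -1.5 tilt z [-0. -0. -1.] -> shift [0. 0. 0.] turn None F [ 0.2 -5.7  2.3] w 0.0852 j7 0.16
```

View pics/w5.png

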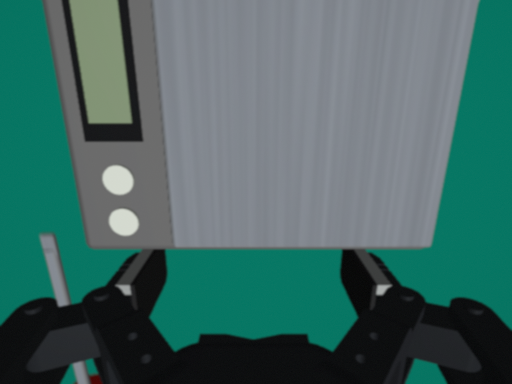

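View pics/top5.png

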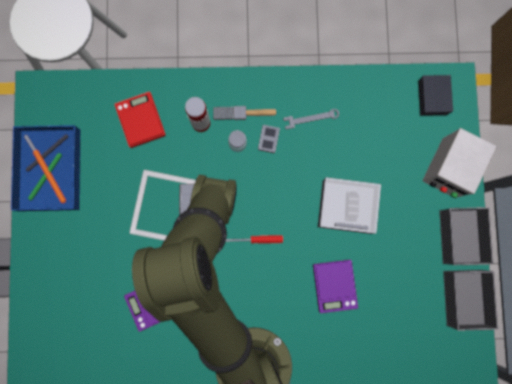

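```bash
cat > sw.py <<'E'
from go import *
def scalew(c,cl,cr):
    """near bottom-edge corners px (z=.03) -> scale centre & yaw"""
    X=ray(c,[cl,cr],.03)[:,:2]; u=X[1]-X[0]; L=np.linalg.norm(u); u/=L; n=np.array([-u[1],u[0]])
    m=X.mean(0)+.06*n
    print("len",L.round(4),"centre",m.round(4),"yaw",np.degrees(np.arctan2(u[1],u[0])).round(2)); return m
E
python3 - <<'E'
from sw import *
c=cap("wrist")
g=c["bgr"]; 
m=scalew(c,(89,247),(433,247))
s=manip.observe(); R=q2R(s["tool_rot"]); print(R.T@(np.array([*m,0])-s["tcp_pos"]))
c=cap("top")
# spot inner/outer quads at z=0, fresh
hsv=cv2.cvtColor(c["bgr"],cv2.COLOR_BGR2HSV)
E
```

```text
len 0.1472 centre [0.4896 0.1621] yaw -1.27
[0.07418675 0.00326965 0.00272441]
```

```bash
python3 - <<'E'
from arc import *
s=manip.observe();p=s["tcp_pos"]
a=np.radians(-1.5)
arc((p[0]-.073*np.sin(a),p[1]+.073*np.cos(a),-1.5),(.4931,.2727,-12.6),.073,np.arange(0,1.01,.1))
E
```

```text
0.0 scale [0.487 0.161] tool [0.485 0.088] row [ 0. -0.  0.] turn 0.2
0.1 scale [0.487 0.172] tool [0.484 0.099] row [ 0.0113 -0.0015  0.    ] turn 1.3
0.2 scale [0.487 0.183] tool [0.482 0.11 ] row [ 0.0226 -0.0031  0.    ] turn 2.4
0.3 scale [0.487 0.194] tool [0.481 0.122] row [ 0.0339 -0.0047  0.    ] turn 3.6
0.4 scale [0.487 0.206] tool [0.479 0.133] row [ 0.0453 -0.0063  0.    ] turn 4.7
0.5 scale [0.487 0.217] tool [0.478 0.145] row [ 0.0567 -0.0078  0.0001] turn 5.8
0.6 scale [0.488 0.228] tool [0.477 0.156] row [ 0.0682 -0.009   0.0001] turn 6.9
0.7 scale [0.488 0.239] tool [0.477 0.167] row [ 0.0796 -0.01    0.0001] turn 8.0
0.8 scale [0.489 0.251] tool [0.476 0.179] row [ 0.091  -0.0105  0.0001] turn 9.1
0.9 scale [0.491 0.262] tool [0.476 0.19 ] row [ 1.023e-01 -1.060e-02  1.000e-04] turn 10.2
1.0 scale [0.493 0.273] tool [0.477 0.201] row [ 1.136e-01 -1.010e-02  1.000e-04] turn 11.3
```

Stop slightly short (f≈0.95) to check.

```bash
python3 -m handwheel '[[1,0.0113,-0.0015,0,1.3],[1,0.0226,-0.0031,0,2.4],[1,0.0339,-0.0047,0,3.6],[1,0.0453,-0.0063,0,4.7],[1,0.0567,-0.0078,0,5.8],[1,0.068,-0.009,0,6.9],[1,0.0796,-0.01,0,8],[1,0.091,-0.0105,0,9.1],[1,0.1,-0.0106,0,10.1],[1,0.107,-0.0103,0,11.1]]'; python3 - <<'E'
from go import *
plan()
cap("wrist","w6.png")
c=cap("top","top6.png"); crop(c["bgr"],110,150,260,260,5,"top6c.png")
c=cap("scene","scene6.png"); crop(c["bgr"],240,100,420,250,4,"scene6c.png")
E
```

```text
time: 8.2
tcp_pos: [0.4772, 0.1941, 0.0027]
tool_rot: [-0.0, 0.78, 0.626, -0.0]
contact_force: [-1.5, -4.3, 0.9]
grip_width: 0.0855
t 8.2 pos [0.4772 0.1941 0.0027] yaw -12.5 tilt z [-0.001 -0.    -1.   ] -> shift [0. 0. 0.] turn None F [-1.5 -4.3  0.9] w 0.0855 j7 -0.15
```

View pics/w6.png

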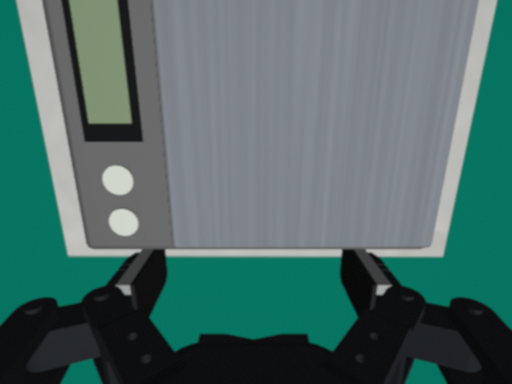

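View pics/top6c.png

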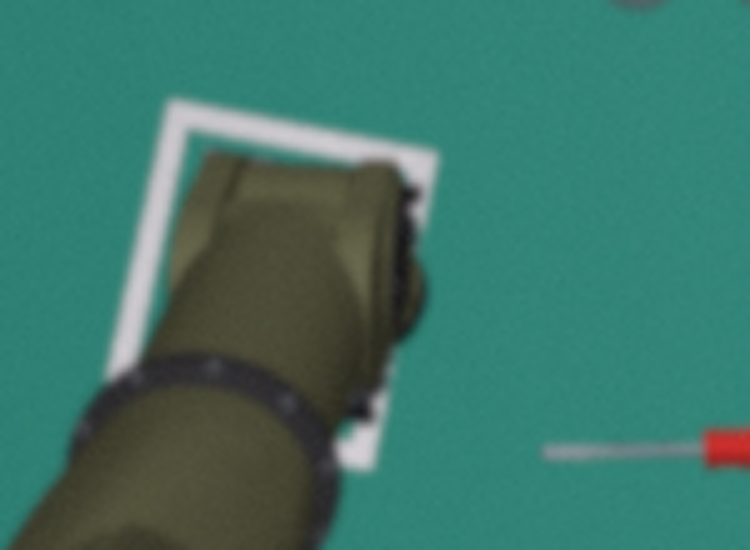

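View pics/scene6c.png

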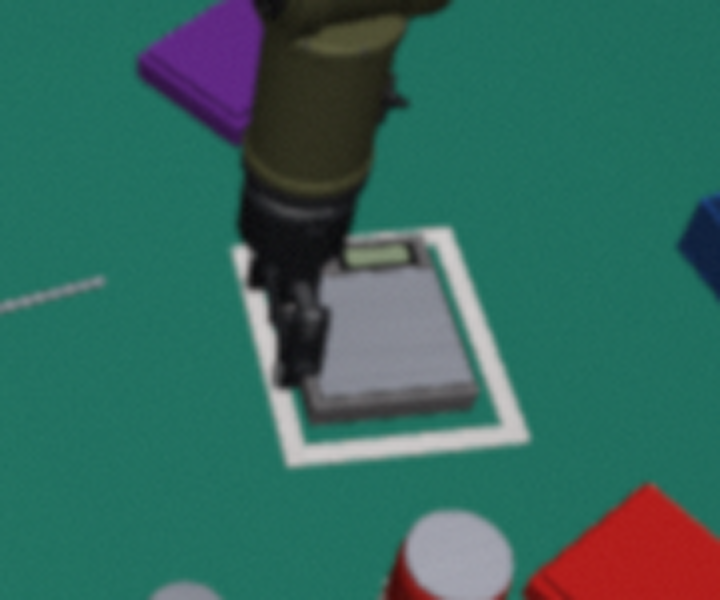

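```bash
python3 - <<'E'
from sw import *
c=cap("wrist")
m=scalew(c,(88,247),(435,247))
X=ray(c,[(68,257),(443,257)],0)[:,:2];u=X[1]-X[0];L=np.linalg.norm(u);u/=L;n=np.array([-u[1],u[0]])
sp=X.mean(0)+.087*n
print(L,sp,np.degrees(np.arctan2(u[1],u[0])), "scale in spot",(m-sp)@u,(m-sp)@n)
sp=np.array([.496,.272]);print((m-sp)@u,(m-sp)@n)
# scene cross check
c=cap("scene")
def p(x,y): return (x/4+240,y/4+100)
print("scale corners scene z.03 (+x-y),(+x+y)",ray(c,[p(308,400),p(476,385)],.03)[:,:2])
print("tape outer corners scene", ray(c,[p(290,467),p(530,440),p(453,226),p(233,247)],0)[:,:2])
E
```

```text
len 0.1485 centre [0.4969 0.2663] yaw -12.4
0.2045719164470835 [0.49588791 0.27171132] -12.40397699320744 scale in spot 0.002186145119333979 -0.005092234434458408
0.0021386838301643814 -0.005398249316185836
scale corners scene z.03 (+x-y),(+x+y) [[0.54720523 0.19097243]
 [0.5744297  0.30735218]]
tape outer corners scene [[0.57698769 0.16768559]
 [0.61245368 0.33687916]
 [0.41376027 0.38477298]
 [0.3765197  0.2121737 ]]
```

```bash
python3 -m handwheel '[[1,0.003,0,0,0],[1,0.006,0,0,0],[1,0.006,0,0,0],[1,-0.015,0,0,0],[1,-0.035,0,0,0],[1,-0.06,0,-0.03,0],[1,-0.1,0,-0.08,0],[1,-0.15,0,-0.12,0],[1,-0.2,0,-0.16,0],[1,-0.25,0,-0.18,0]]'; python3 - <<'E'
from go import *
from m import objs
plan()
c=cap("top","top7.png"); crop(c["bgr"],110,150,260,260,5,"top7c.png")
for o in objs(c,(110,160,230,260),0): print(o)
E
```

```text
time: 9.7
tcp_pos: [0.4243, -0.0515, 0.1849]
tool_rot: [0.001, 0.779, 0.627, 0.002]
contact_force: [0.8, 1.0, -0.1]
grip_width: 0.0855
t 9.7 pos [ 0.4243 -0.0515  0.1849] yaw -12.4 tilt z [ 0.004  0.001 -1.   ] -> shift [0. 0. 0.] turn None F [ 0.8  1.  -0.1] w 0.0855 j7 0.12
(array([163., 207.]), 496, 272, 210, 180, -12.6)
```

View pics/top7c.png

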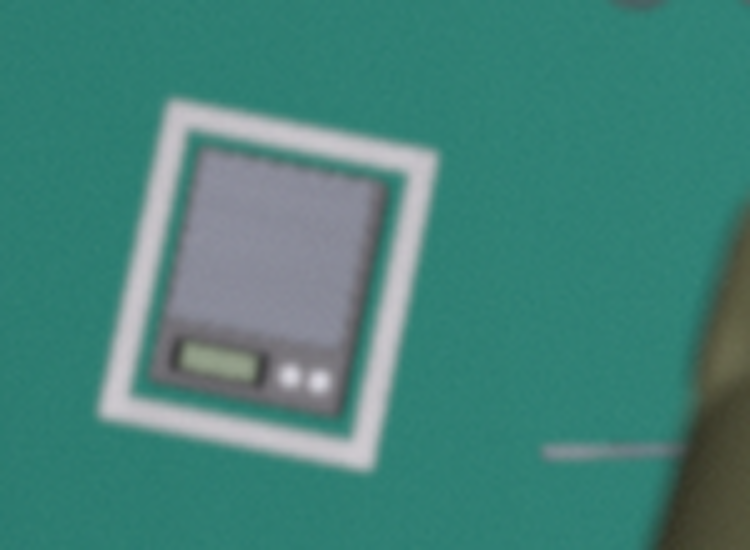

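```bash
cat > chk.py <<'E'
from h import *
def scalein(c):
    hsv=cv2.cvtColor(c["bgr"],cv2.COLOR_BGR2HSV)
    g=((hsv[...,0]>70)&(hsv[...,0]<95)&(hsv[...,1]>90)).astype(np.uint8)
    cs,_=cv2.findContours(1-g,cv2.RETR_LIST,cv2.CHAIN_APPROX_NONE)
    for q in cs:
        A=cv2.contourArea(q); mx,my=q[:,0].mean(0)
        if A>1000 and 130<mx<195 and 170<my<240:
            for z in (0,.03):
                (x,y),(w,h),a=cv2.minAreaRect((ray(c,q[:,0],z)[:,:2]*1000).astype(np.float32)); print(z,round(x,1),round(y,1),round(w),round(h),round(a,1))
E
python3 -c "
from chk import *
scalein(cap('top'))"
```

```text
0 497.4 272.0 125 154 77.4
0.03 494.8 266.9 122 151 77.4
0 495.3 271.8 144 173 77.3
0.03 492.6 266.7 141 170 77.3
0 495.5 271.8 180 210 77.4
0.03 492.9 266.7 177 206 77.4
```

```bash
python3 - <<'E'
from h import *
from go import *
c=cap("top"); crop(c["bgr"],310,165,395,245,8,"t8.png")
s=cap("scene"); crop(s["bgr"],85,180,180,275,6,"s8.png")
print(ray(c,[(334.3,225.),(368.2,227.5)],.104)); print(ray(s,[(106.9,198),(146.2,192)],.104))
plan()
E
```

```text
[[ 0.41956182 -0.24595628  0.104     ]
 [ 0.40987459 -0.34534848  0.104     ]]
[[ 0.40957602 -0.34161987  0.104     ]
 [ 0.42356242 -0.24445694  0.104     ]]
t 9.9 pos [ 0.424  -0.0507  0.1834] yaw -12.6 tilt z [ 0.002  0.001 -1.   ] -> shift [0. 0. 0.] turn None F [ 0.3  0.9 -0.6] w 0.0857 j7 0.11
```

View pics/t8.png

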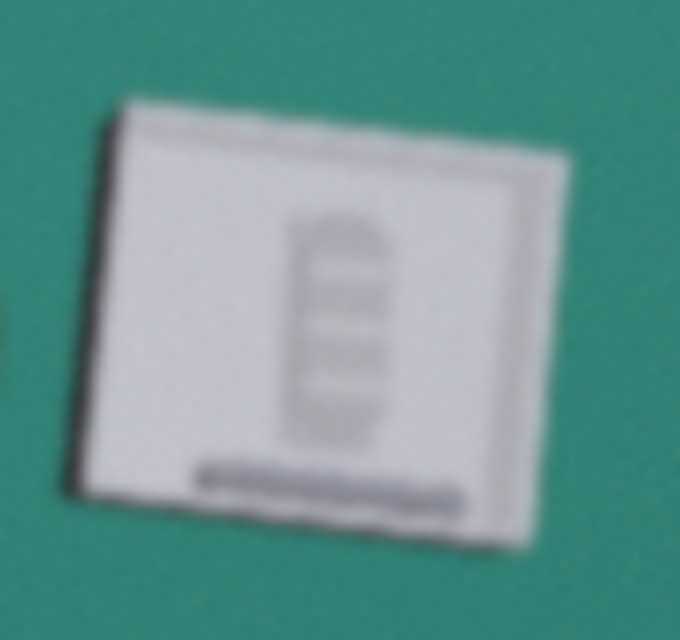

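View pics/s8.png

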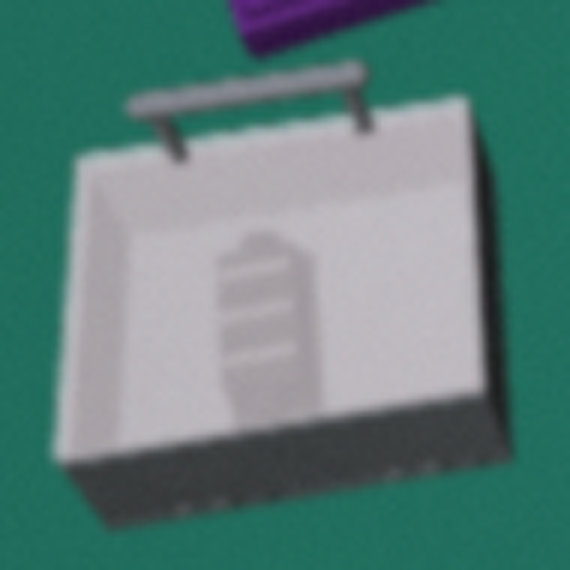

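```bash
python3 - <<'E'
from go import *
plan(.4155,-.2945,.19,-8)
E
```

```text
t 9.9 pos [ 0.424  -0.0507  0.1834] yaw -12.6 tilt z [ 0.002  0.001 -1.   ] -> shift [-0.2398  0.0448 -0.0069] turn -4.581609609346174 F [ 0.3  0.9 -0.6] w 0.0857 j7 0.11
```

```bash
python3 -m handwheel '[[0.2,-0.04,0.007,-0.007,-1],[0.2,-0.08,0.015,-0.007,-2],[0.2,-0.12,0.022,-0.007,-3],[0.2,-0.16,0.03,-0.007,-4],[0.2,-0.2,0.037,-0.007,-4.6],[0.2,-0.23,0.043,-0.007,-4.6],[0.2,-0.24,0.045,-0.007,-4.6],[0.2,-0.24,0.045,-0.007,-4.6],[0.2,-0.24,0.045,-0.007,-4.6],[0.2,-0.24,0.045,-0.007,-4.6]]'; python3 - <<'E'
from go import *
plan(.4155,-.2945,.085,-8)
c=cap("wrist","w9.png")
E
```

```text
time: 11.15
tcp_pos: [0.4162, -0.2932, 0.1897]
tool_rot: [-0.0, 0.753, 0.658, 0.0]
contact_force: [-0.4, 0.5, -0.3]
grip_width: 0.0509
t 11.15 pos [ 0.4162 -0.2932  0.1897] yaw -7.8 tilt z [ 0.     0.001 -1.   ] -> shift [-0.0015 -0.0005  0.1047] turn 0.24445075872561972 F [-0.4  0.5 -0.3] w 0.0509 j7 0.74
```

View pics/w9.png

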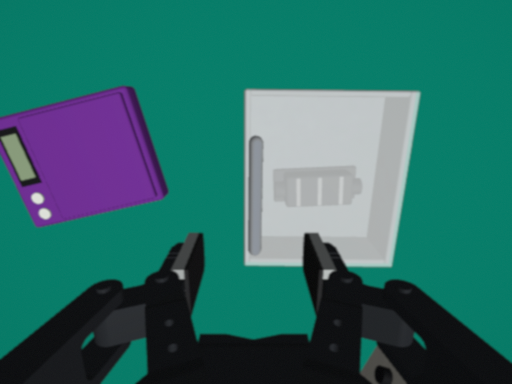

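```bash
python3 - <<'E'
from go import *
c=cap("wrist")
X=ray(c,[(257,138),(255,253)],.104); print(X, X.mean(0), np.degrees(np.arctan2(*(X[0]-X[1])[1::-1])))
crop(c["bgr"],230,80,430,280,3.8,"w9c.png")
print("box top corners",ray(c,[(245,91),(419,93),(392,266),(245,265)],.065)[:,:2])
m=X.mean(0); plan(m[0],m[1],.085,-8)
E
```

```text
[[ 0.42509696 -0.24833697  0.104     ]
 [ 0.41064051 -0.34486994  0.104     ]] [ 0.41786874 -0.29660345  0.104     ] 81.48287895522948
box top corners [[ 0.42006535 -0.21257348]
 [ 0.56676334 -0.23410906]
 [ 0.54400491 -0.39979989]
 [ 0.39620031 -0.37844747]]
t 11.25 pos [ 0.416  -0.2937  0.1899] yaw -7.8 tilt z [ 0.  0. -1.] -> shift [-0.0026  0.0022  0.1049] turn 0.2053927960005808 F [-0.5  0.3  0.4] w 0.0511 j7 0.74
```

View pics/w9c.png

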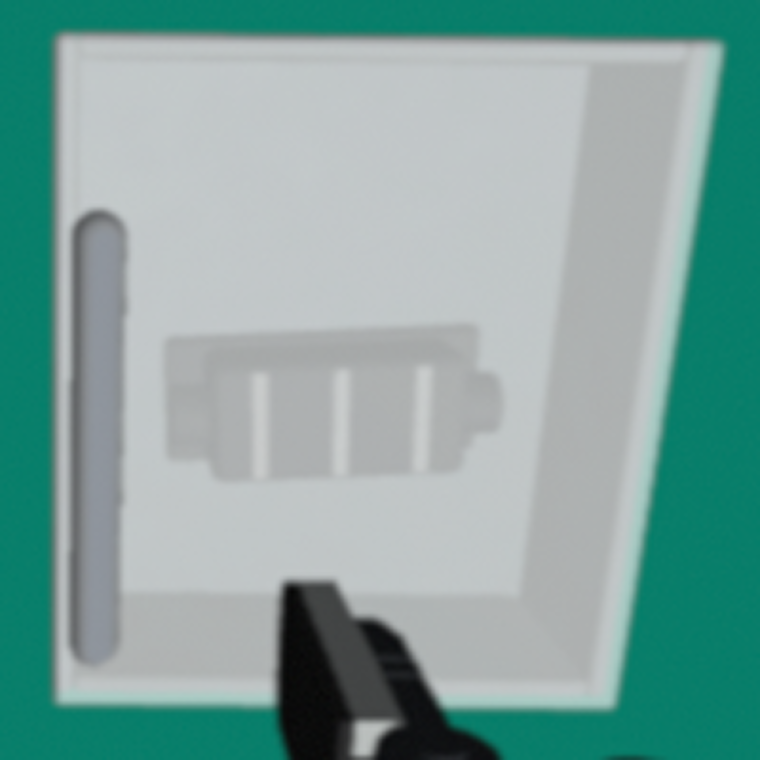

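```bash
python3 -m handwheel '[[0.2,-0.0026,0.0022,0.02,0.6],[0.2,-0.0026,0.0022,0.05,0.6],[0.2,-0.0026,0.0022,0.08,0.6],[0.2,-0.0026,0.0022,0.1,0.6],[0.2,-0.0026,0.0022,0.104,0.6],[0.2,-0.0026,0.0022,0.104,0.6],[-1,-0.0026,0.0022,0.104,0.6],[-1,-0.0026,0.0022,0.104,0.6],[-1,-0.0026,0.0022,0.104,0.6],[-1,-0.0026,0.0022,0.104,0.6]]'; python3 - <<'E'
from go import *
plan()
c=cap("wrist","w10.png")
c=cap("scene"); crop(c["bgr"],60,80,240,280,3,"s10.png")
E
```

```text
time: 12.5
tcp_pos: [0.4169, -0.2975, 0.0865]
tool_rot: [-0.0, 0.757, 0.653, -0.0]
contact_force: [-2.6, 0.3, 6.0]
grip_width: 0.009
t 12.5 pos [ 0.4169 -0.2975  0.0865] yaw -8.5 tilt z [-0.  0. -1.] -> shift [0. 0. 0.] turn None F [-2.6  0.3  6. ] w 0.009 j7 0.84
```

View pics/w10.png

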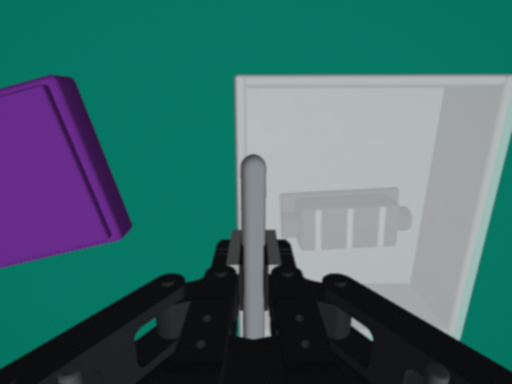

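View pics/s10.png

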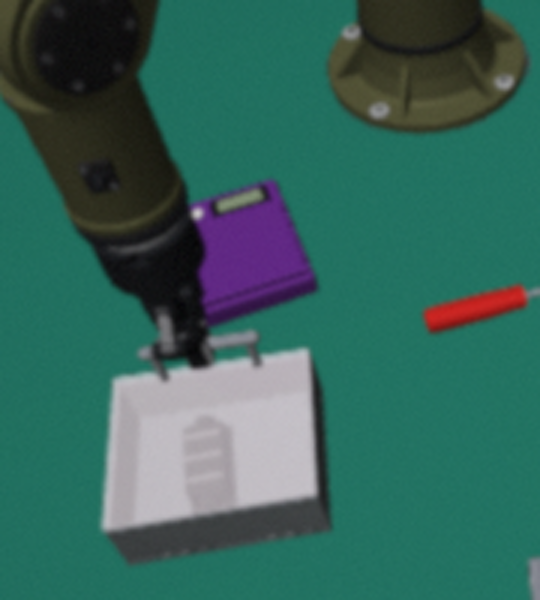

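```bash
python3 -m handwheel '[[-1,0,0.0044,-0.012,0],[-1,0,0.0098,-0.0237,0],[-1,0,0.0161,-0.0347,0],[-1,0,0.0235,-0.0452,0],[-1,0,0.0317,-0.055,0],[-1,0,0.0408,-0.0641,0],[-1,0,0.0506,-0.0724,0],[-1,0,0.061,-0.0797,0],[-1,0,0.0721,-0.0861,0],[-1,0,0.0837,-0.0915,0]]'; python3 - <<'E'
from go import *
plan()
c=cap("wrist","w11.png")
c=cap("scene"); crop(c["bgr"],60,80,240,280,3,"s11.png")
E
```

```text
time: 13.85
tcp_pos: [0.4989, -0.3097, 0.1804]
tool_rot: [-0.001, 0.758, 0.653, -0.0]
contact_force: [-10.6, 3.7, 17.3]
grip_width: 0.0091
t 13.85 pos [ 0.4989 -0.3097  0.1804] yaw -8.5 tilt z [-0.001  0.001 -1.   ] -> shift [0. 0. 0.] turn None F [-10.6   3.7  17.3] w 0.0091 j7 0.69
```

View pics/w11.png

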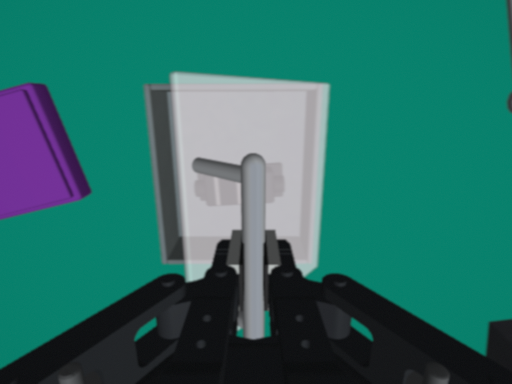

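View pics/s11.png

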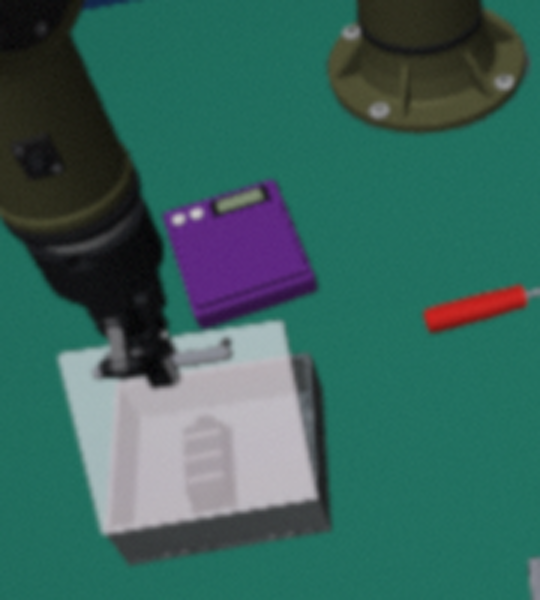

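```bash
python3 -m handwheel '[[-1,0,0.0115,-0.0064,0],[-1,0,0.024,-0.0098,0],[-1,0,0.0368,-0.012,0],[-1,0,0.0498,-0.0131,0],[-1,0,0.0626,-0.0131,0],[-1,0,0.0753,-0.012,0],[-1,0,0.088,-0.0098,0],[-1,0,0.1003,-0.0065,0],[-1,0,0.1123,-0.0021,0],[-1,0,0.1225,0.0022,0]]'; python3 - <<'E'
from go import *
plan()
c=cap("wrist","w12.png")
c=cap("scene"); crop(c["bgr"],60,80,240,280,3,"s12.png")
E
```

```text
time: 15.2
tcp_pos: [0.6226, -0.328, 0.175]
tool_rot: [0.0, 0.757, 0.653, 0.0]
contact_force: [1.6, -1.0, 3.1]
grip_width: 0.0087
t 15.2 pos [ 0.6226 -0.328   0.175 ] yaw -8.5 tilt z [ 0.001 -0.    -1.   ] -> shift [0. 0. 0.] turn None F [ 1.6 -1.   3.1] w 0.0087 j7 0.6
```

View pics/w12.png

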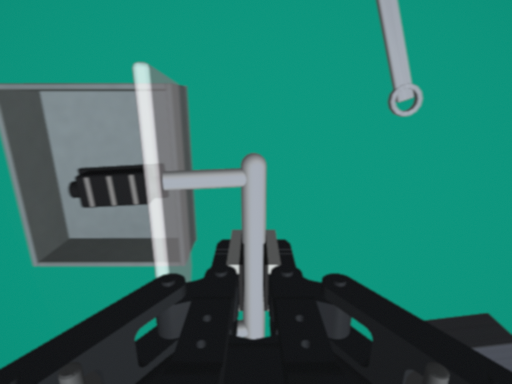

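View pics/s12.png

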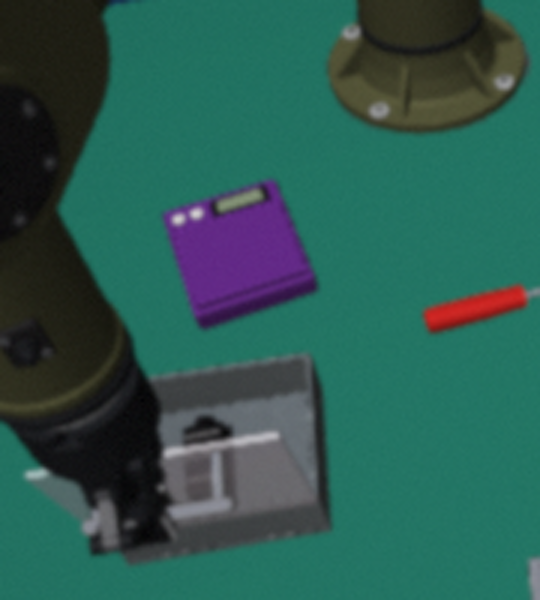

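```bash
python3 -m handwheel '[[-0.3,0,0,0,0],[-0.3,0,0,0,0],[-0.3,0,0.006,0.002,0],[-0.3,0,0.012,0.004,0],[-0.3,0,0.012,-0.01,0],[-0.3,0,0.012,-0.03,0],[-0.3,0,0.012,-0.06,0],[-0.3,0,-0.03,-0.1,0],[-0.3,0,-0.08,-0.1,0],[-0.3,0,-0.12,-0.1,0]]'; python3 - <<'E'
from go import *
plan()
c=cap("wrist","w13.png")
c=cap("scene"); crop(c["bgr"],60,80,240,280,3,"s13.png")
E
```

```text
time: 16.55
tcp_pos: [0.5009, -0.3106, 0.2769]
tool_rot: [0.001, 0.758, 0.653, 0.0]
contact_force: [0.6, -1.1, 0.6]
grip_width: 0.0301
t 16.55 pos [ 0.5009 -0.3106  0.2769] yaw -8.5 tilt z [ 0.002 -0.001 -1.   ] -> shift [0. 0. 0.] turn None F [ 0.6 -1.1  0.6] w 0.0301 j7 0.63
```

View pics/w13.png

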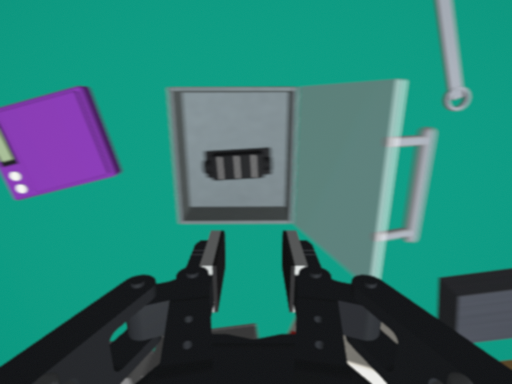

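View pics/s13.png

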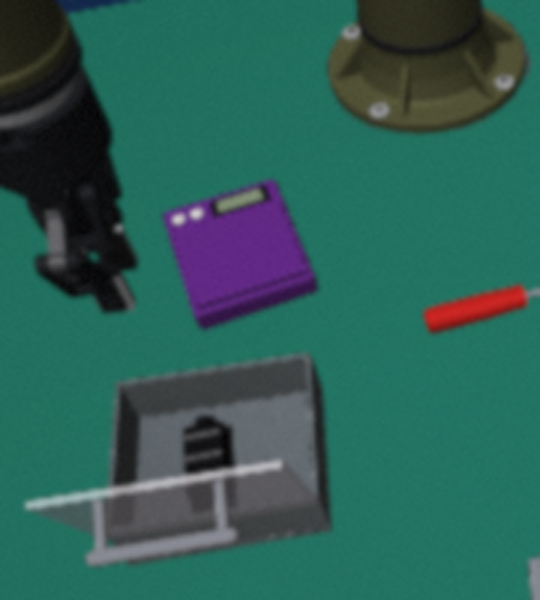

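```bash
python3 - <<'E'
from go import *
c=cap("wrist")
crop(c["bgr"],190,130,290,200,7.5,"w14c.png")
h=cv2.cvtColor(c["bgr"],cv2.COLOR_BGR2GRAY)
print(h[140:190,195:280:4].min(), h[135,230],h[172,230])
E
```

```text
16 144 43
```

View pics/w14c.png

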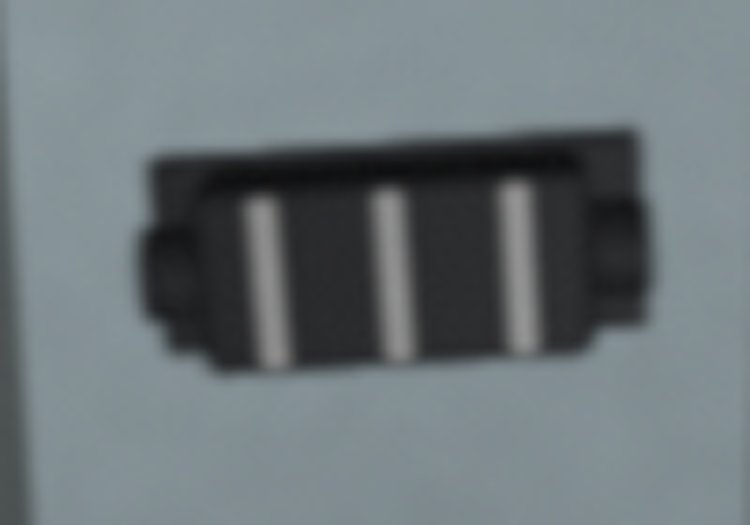

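```bash
python3 - <<'E'
from go import *
c=cap("wrist")
f=lambda P:np.array(P)/7.5+[190,130]
for P,z in (([(200,192),(580,165),(595,350),(212,372)],.037),([(150,158),(635,130),(645,322),(170,352)],.011)):
    X=ray(c,f(P),z)[:,:2]; m=X.mean(0)
    u=(X[1]-X[0]+X[2]-X[3])/2; v=(X[0]-X[3]+X[1]-X[2])/2
    print(m,np.linalg.norm(u),np.linalg.norm(v),np.degrees(np.arctan2(u[1],u[0])))
plan(m[0],m[1],.2,0)
E
```

```text
[ 0.48687388 -0.31870142] 0.06673935992661514 0.03257474021190869 -4.857454496832334
[ 0.48664745 -0.31892178] 0.08929240777989643 0.036518816554822024 -5.076618992764804
t 16.75 pos [ 0.5028 -0.3103  0.2767] yaw -8.5 tilt z [ 0.002 -0.    -1.   ] -> shift [-0.0109 -0.0149  0.0767] turn -8.498945990929585 F [-0.4  0.3 -0.3] w 0.0301 j7 0.63
```

```bash
python3 - <<'E'
from go import *
plan(.4868,-.3188,.18,85.0)
E
```

```text
t 16.75 pos [ 0.5028 -0.3103  0.2767] yaw -8.5 tilt z [ 0.002 -0.    -1.   ] -> shift [-0.0108 -0.0148  0.0967] turn 86.5010540090704 F [-0.4  0.3 -0.3] w 0.0301 j7 0.63
```

```bash
python3 -m handwheel '[[0.4,-0.004,-0.005,0.01,-10],[0.4,-0.008,-0.01,0.02,-20],[0.4,-0.0108,-0.0148,0.03,-30],[0.4,-0.0108,-0.0148,0.04,-40],[0.4,-0.0108,-0.0148,0.05,-50],[0.4,-0.0108,-0.0148,0.06,-60],[0.4,-0.0108,-0.0148,0.07,-70],[0.4,-0.0108,-0.0148,0.08,-80],[0.4,-0.0108,-0.0148,0.09,-90],[0.4,-0.0108,-0.0148,0.0967,-93.5]]'; python3 - <<'E'
from go import *
plan(.4868,-.3188,.012,85)
c=cap("wrist","w15.png")
E
```

```text
time: 18.0
tcp_pos: [0.4879, -0.3188, 0.1779]
tool_rot: [0.0, 0.041, 0.999, 0.0]
contact_force: [-0.1, 0.3, 0.6]
grip_width: 0.0599
t 18.0 pos [ 0.4879 -0.3188  0.1779] yaw 85.3 tilt z [ 0.  0. -1.] -> shift [ 1.200e-03 -1.000e-04  1.659e-01] turn 0.2579855067308756 F [-0.1  0.3  0.6] w 0.0599 j7 2.1
```

View pics/w15.png

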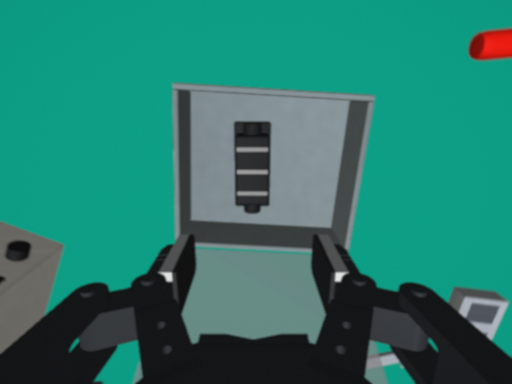

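```bash
python3 -m handwheel '[[0.4,0.001,0,0.03,0.3],[0.4,0.001,0,0.06,0.3],[0.4,0.001,0,0.09,0.3],[0.4,0.001,0,0.115,0.3],[0.4,0.001,0,0.13,0.3],[0.4,0.001,0,0.14,0.3],[0.4,0.001,0,0.15,0.3],[0.4,0.001,0,0.158,0.3],[0.4,0.001,0,0.164,0.3],[0.4,0.001,0,0.164,0.3]]'; python3 - <<'E'
from go import *
plan()
c=cap("wrist","w16.png")
E
```

```text
time: 19.3
tcp_pos: [0.4855, -0.3185, 0.0142]
tool_rot: [-0.0, 0.046, 0.999, 0.0]
contact_force: [-0.3, -0.1, 0.4]
grip_width: 0.0597
t 19.3 pos [ 0.4855 -0.3185  0.0142] yaw 84.7 tilt z [-0.  0. -1.] -> shift [0. 0. 0.] turn None F [-0.3 -0.1  0.4] w 0.0597 j7 2.13
```

View pics/w16.png

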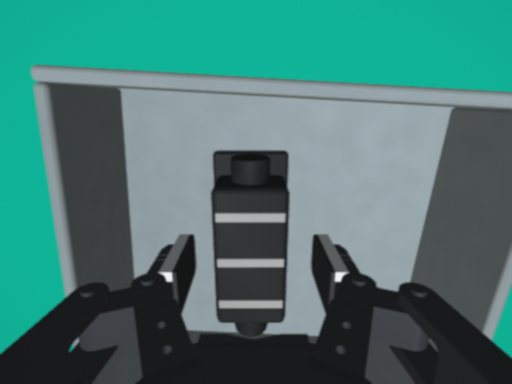

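```bash
python3 -m handwheel '[[0,0,0,0,0],[-0.1,0,0,0,0],[-1,0,0,0,0],[-1,0,0,0,0],[-1,0,0,0,0],[-1,0,0,0,0],[-1,0,0,-0.002,0],[-1,0,0,-0.005,0],[-1,0,0,-0.01,0],[-1,0,0,-0.015,0]]'; python3 - <<'E'
from go import *
plan()
c=cap("wrist","w17.png")
E
```

```text
time: 20.6
tcp_pos: [0.4856, -0.3185, 0.0297]
tool_rot: [-0.0, 0.046, 0.999, 0.0]
contact_force: [0.6, 0.0, -1.2]
grip_width: 0.033
t 20.6 pos [ 0.4856 -0.3185  0.0297] yaw 84.7 tilt z [-0.  0. -1.] -> shift [0. 0. 0.] turn None F [ 0.6  0.  -1.2] w 0.033 j7 2.13
```

View pics/w17.png

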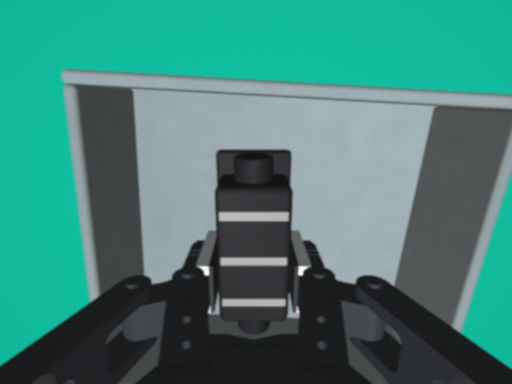

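```bash
python3 - <<'E'
from go import *
plan(.5125,.266,.15,77.4)
E
python3 -m handwheel '[[-1,0,0,-0.02,0],[-1,0,0,-0.045,0],[-1,0,0,-0.075,0],[-1,0,0,-0.105,0],[-1,0,0,-0.13,0],[-1,0,0,-0.14,0],[-1,0,0.01,-0.14,0],[-1,0,0.03,-0.14,0],[-1,0,0.06,-0.14,0],[-1,0,0.1,-0.14,0]]'; python3 - <<'E'
from go import *
plan(.5125,.266,.17,77.4)
E
```

```text
t 20.65 pos [ 0.4859 -0.3188  0.0304] yaw 84.7 tilt z [ 0.001 -0.001 -1.   ] -> shift [ 0.0271  0.5847 -0.1199] turn 7.333317008828004 F [-0.6  1.1 -0. ] w 0.033 j7 2.13
time: 21.9
tcp_pos: [0.4942, -0.2168, 0.1682]
tool_rot: [-0.001, 0.046, 0.999, 0.0]
contact_force: [0.1, 1.1, -0.6]
grip_width: 0.033
t 21.9 pos [ 0.4942 -0.2168  0.1682] yaw 84.7 tilt z [-0.002  0.001 -1.   ] -> shift [ 0.0261  0.4824 -0.0014] turn 7.322731400311895 F [ 0.1  1.1 -0.6] w 0.033 j7 1.92
```

```bash
python3 -m handwheel '[[-1,0.002,0.045,0,1],[-1,0.005,0.09,0,2],[-1,0.008,0.14,0,3],[-1,0.011,0.19,0,4],[-1,0.014,0.24,0,5],[-1,0.017,0.29,0,6],[-1,0.02,0.34,0,7],[-1,0.023,0.39,0,7.3],[-1,0.026,0.435,0,7.3],[-1,0.026,0.465,0,7.3]]'; python3 -m handwheel '[[-1,0,0.01,0,0],[-1,0,0.0174,0,0],[-1,0,0.0174,0,0],[-1,0,0.0174,0.01,0],[-1,0,0.0174,0.02,0],[-1,0,0.0174,0.03,0],[-1,0,0.0174,0.04,0],[-1,0,0.0174,0.045,0],[-1,0,0.0174,0.045,0],[-1,0,0.0174,0.045,0]]'; python3 - <<'E'
from go import *
plan(.5125,.266,.05,77.4)
c=cap("wrist","w18.png")
c=cap("top"); crop(c["bgr"],110,150,260,260,5,"t18.png")
c=cap("scene"); crop(c["bgr"],240,60,420,250,3,"s18.png")
E
```

```text
time: 23.15
tcp_pos: [0.5091, 0.2504, 0.1681]
tool_rot: [-0.001, 0.107, 0.994, -0.0]
contact_force: [0.3, -1.2, -0.1]
grip_width: 0.0329
time: 24.4
tcp_pos: [0.5155, 0.2636, 0.1247]
tool_rot: [0.0, 0.109, 0.994, 0.0]
contact_force: [0.7, 0.5, -0.1]
grip_width: 0.0327
t 24.4 pos [0.5155 0.2636 0.1247] yaw 77.4 tilt z [ 0.  0. -1.] -> shift [0.0035 0.0017 0.0747] turn 0.03619478232999995 F [ 0.7  0.5 -0.1] w 0.0327 j7 0.91
```

View pics/w18.png

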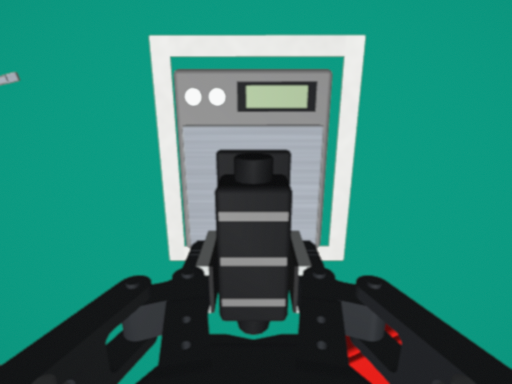

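View pics/s18.png

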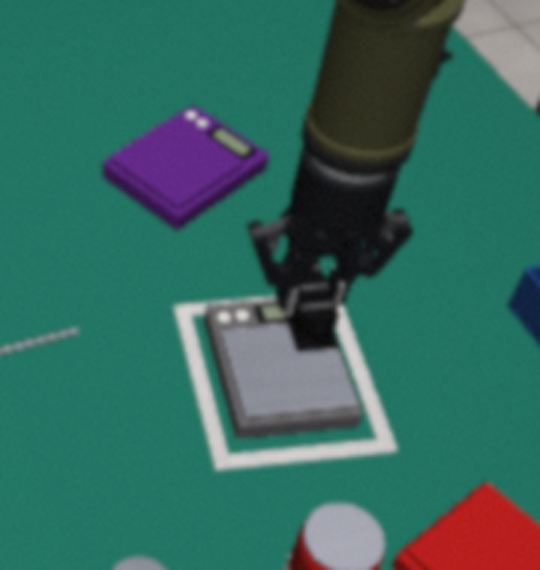

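```bash
python3 - <<'E'
from go import *
c=cap("wrist"); crop(c["bgr"],140,20,380,270,3,"w19.png")
X=ray(c,[(183,127),(323,126)],.038)[:,:2]; v=X[0]-X[1]; L=np.linalg.norm(v); v/=L; u=np.array([v[1],-v[0]]) 
print(L,X,u,X.mean(0)-.0525*u, X.mean(0)+.0525*u)
T=ray(c,[(149,37),(365,37),(343,261),(170,261)],0)[:,:2]; print(T.mean(0),T)
S=ray(c,[(176,71),(330,71)],.03)[:,:2]; print(S, S.mean(0)+.075*np.array([.976,-.218]))
E
```

```text
0.10550515457065399 [[0.45139711 0.2237911 ]
 [0.47355014 0.3269443 ]] [-0.97770761  0.20997102] [0.51380327 0.26434422] [0.41114397 0.28639118]
[0.49709763 0.27120297] [[0.37826301 0.20800387]
 [0.41608257 0.37849856]
 [0.61602476 0.33449987]
 [0.57802018 0.16380959]]
[[0.41145519 0.22836157]
 [0.43614708 0.33962317]] [0.49700113 0.26764237]
```

View pics/w19.png

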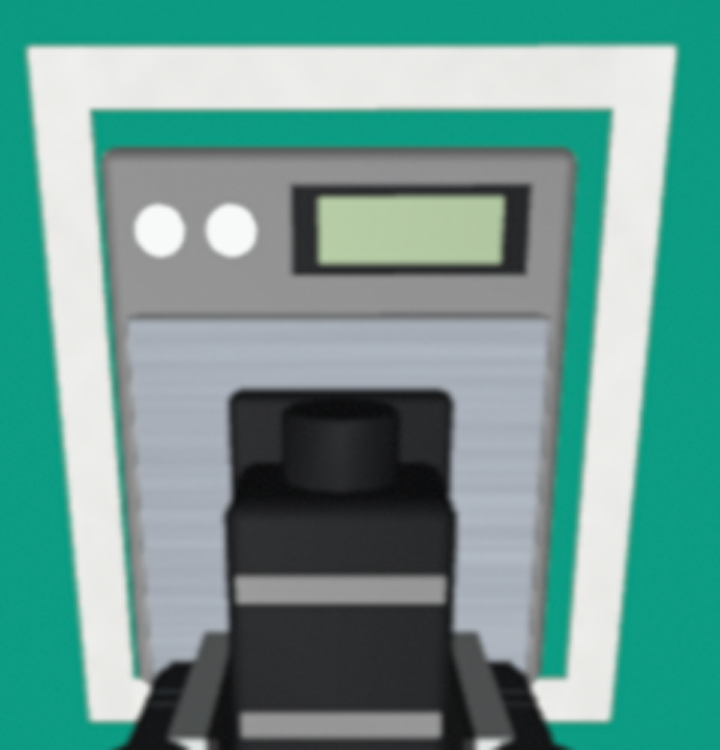

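```bash
python3 -m handwheel '[[-1,0.0015,0,0.015,0],[-1,0.0025,0,0.03,0],[-1,0.0025,0,0.045,0],[-1,0.0025,0,0.058,0],[-1,0.0025,0,0.066,0],[-1,0.0025,0,0.07,0],[-1,0.0025,0,0.072,0],[-1,0.0025,0,0.074,0],[-1,0.0025,0,0.075,0],[-1,0.0025,0,0.075,0]]'; python3 - <<'E'
from go import *
plan(.513,.264,.0475)
c=cap("scene"); crop(c["bgr"],240,60,420,250,3,"s20.png")
E
```

```text
time: 25.85
tcp_pos: [0.5129, 0.264, 0.0495]
tool_rot: [0.0, 0.109, 0.994, 0.0]
contact_force: [-0.3, -0.0, 0.2]
grip_width: 0.0325
t 25.85 pos [0.5129 0.264  0.0495] yaw 77.4 tilt z [ 0.  0. -1.] -> shift [-0.0001 -0.      0.002 ] turn None F [-0.3 -0.   0.2] w 0.0325 j7 0.92
```

View pics/s20.png

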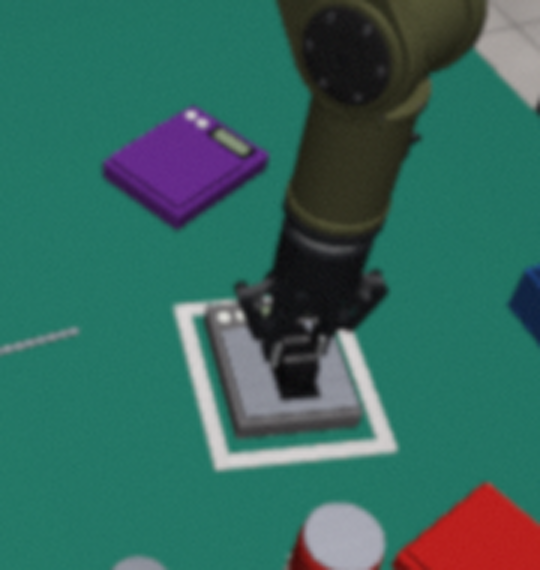

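Lower in small steps and watch the force.

```bash
python3 -m handwheel '[[-1,0,0,0.0005,0],[-1,0,0,0.0005,0],[-1,0,0,0.001,0],[-1,0,0,0.001,0],[-1,0,0,0.0015,0],[-1,0,0,0.0015,0],[-1,0,0,0.002,0],[-1,0,0,0.002,0],[-1,0,0,0.002,0],[-1,0,0,0.002,0]]'; python3 - <<'E'
from go import *
for i in range(3): plan(); cap("wrist")
E
```

```text
time: 27.15
tcp_pos: [0.5129, 0.264, 0.0479]
tool_rot: [0.0, 0.109, 0.994, 0.0]
contact_force: [-2.4, -0.6, 6.7]
grip_width: 0.0328
t 27.15 pos [0.5129 0.264  0.0479] yaw 77.4 tilt z [ 0.  0. -1.] -> shift [0. 0. 0.] turn None F [-2.4 -0.6  6.7] w 0.0328 j7 0.92
t 27.2 pos [0.5129 0.264  0.048 ] yaw 77.4 tilt z [ 0.  0. -1.] -> shift [0. 0. 0.] turn None F [-1.6 -0.2  6.8] w 0.0328 j7 0.92
t 27.25 pos [0.5129 0.264  0.0479] yaw 77.4 tilt z [ 0.  0. -1.] -> shift [0. 0. 0.] turn None F [-0.4 -0.5  5.8] w 0.0331 j7 0.92
```

```bash
python3 -m handwheel '[[-0.15,0,0,0,0],[-0.1,0,0,0,0],[0,0,0,0,0],[0.2,0,0,0,0],[0.4,0,0,0,0],[0.4,0,0,0,0],[0.4,0,0,-0.01,0],[0.4,0,0,-0.03,0],[0.4,0,0,-0.06,0],[0.4,0,0,-0.1,0]]';python3 -m handwheel '[[0.4,0,-0.04,-0.04,0],[0.4,0,-0.09,-0.05,0],[0.4,0,-0.14,-0.05,0],[0.4,0,-0.19,-0.05,0],[0.4,0,-0.24,-0.05,0],[0.4,0,-0.29,-0.05,0],[0.4,0,-0.29,-0.05,0],[0.4,0,-0.29,-0.05,0],[0.4,0,-0.29,-0.05,0],[0.4,0,-0.29,-0.05,0]]'; python3 - <<'E'
from go import *
from m import objs
from chk import scalein
plan()
c=cap("top","top21.png"); crop(c["bgr"],110,150,260,260,5,"t21.png"); scalein(c)
for o in objs(c,(180,90,345,265),0): print(o)
c=cap("scene"); crop(c["bgr"],240,100,420,250,4,"s21.png")
E
```

```text
time: 28.55
tcp_pos: [0.5125, 0.2637, 0.1484]
tool_rot: [-0.0, 0.109, 0.994, -0.0]
contact_force: [1.4, 0.6, 1.1]
grip_width: 0.0597
time: 29.8
tcp_pos: [0.45, -0.018, 0.1973]
tool_rot: [-0.0, 0.108, 0.994, 0.0]
contact_force: [-0.5, 0.3, -0.7]
grip_width: 0.0602
t 29.8 pos [ 0.45   -0.018   0.1973] yaw 77.5 tilt z [-0.  0. -1.] -> shift [0. 0. 0.] turn None F [-0.5  0.3 -0.7] w 0.0602 j7 1.41
0 497.4 272.0 125 154 77.4
0.03 494.8 266.9 122 151 77.4
0 495.3 271.7 144 173 77.4
0.03 492.6 266.6 141 170 77.4
0 495.5 271.7 180 210 77.4
0.03 492.9 266.6 177 206 77.4
(array([257., 225.]), 441, -8, 270, 213, -3.7)
(array([187., 207.]), 483, 193, 215, 54, -0.5)
(array([334., 193.]), 536, -260, 249, 82, -2.5)
(array([237., 140.]), 703, 35, 65, 58, -1.2)
(array([268., 138.]), 706, -65, 85, 59, -12.7)
(array([309., 118.]), 768, -205, 180, 40, -82.0)
(array([243., 112.]), 793, 9, 203, 43, 88.8)
(array([198., 114.]), 791, 162, 119, 70, 12.8)
```

View pics/t21.png

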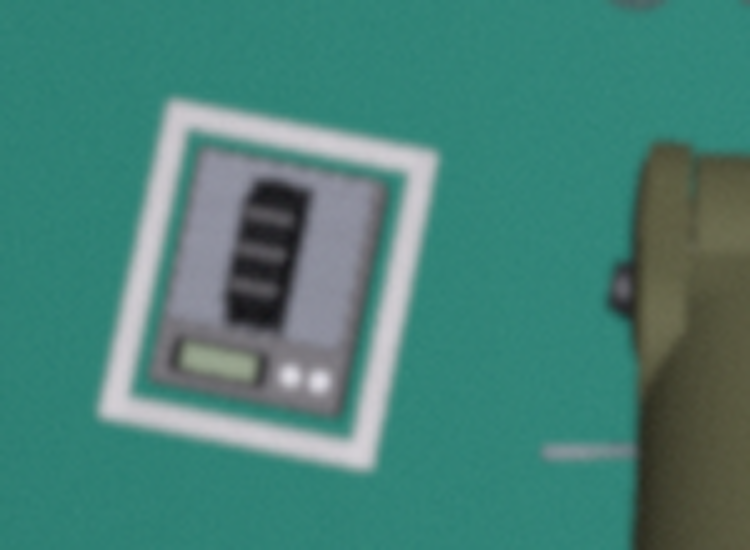

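View pics/s21.png

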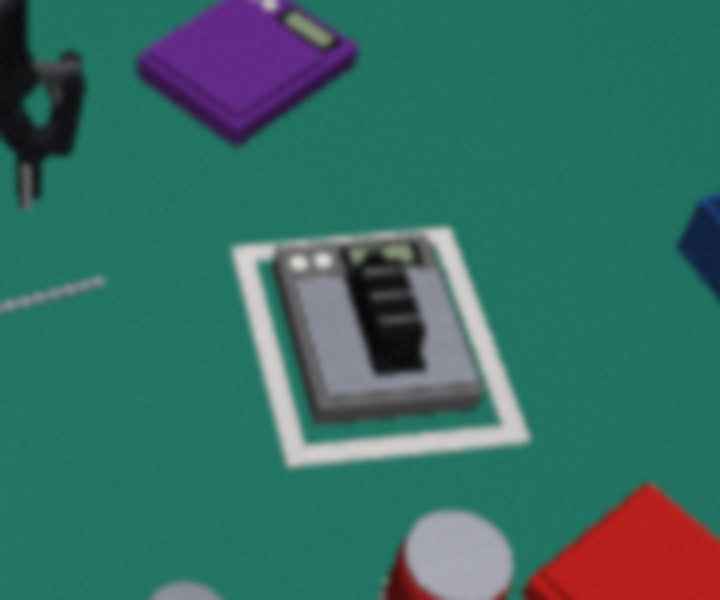

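View pics/top21.png

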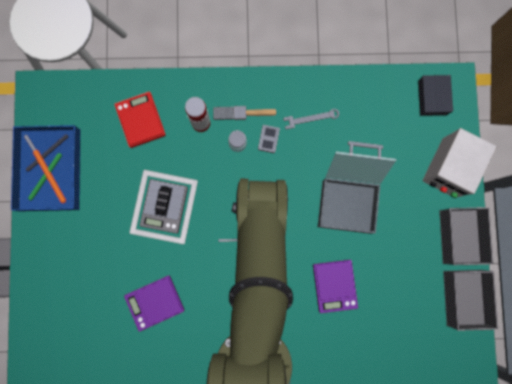

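All in place: the housing is upright on the pan, the scale is unmoved inside the tape, and the other items are unmoved.

```bash
python3 -c "
from station import manip
print(manip.sign_off())"
```

```text
the job is handed in; nothing more can be done
None
```

The scale now stands inside the taped rectangle, and the housing is upright in the middle of its pan. I handed the job in at about 30 s, and no verdict was reported.

**What I did:** I pushed the scale along an arc with the open fingers until it sat inside the tape. I then raised the flap by its bar to about 1.73 rad, let it rest open against its stop, and gripped the housing across the 34 mm block. I carried it over, lowered it until I felt contact (about 7 N), released it and moved the arm clear.

**Last checks:**
- **Scale:** it is about 2–4 mm from the rectangle's centre and less than 1° off its angle. It measured the same before and after the housing was placed.
- **Housing:** I released it within about 1 mm of the measured pan centre. It looks upright and centred in the top and scene views; I did not measure its final position separately.
- **Bystanders:** the insert block, jar, wrench, brush and can have their starting positions. The screwdriver was partly hidden by the arm in the last pictures, but its visible tip had not moved.

**What disagreed:**
- **Housing direction:** the housing lay along the box's x axis, not along y as described, so I gripped it with the jaws along y.
- **Scene-camera estimate:** one early reading of the scale from the scene camera differed from the wrist camera by about 7 mm. The later top view agreed with the wrist camera.

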